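# Slide the long-necked bottle into the reader bay and start the reading

### The arm

A 7-joint arm with a two-finger parallel gripper is mounted at the origin on the work surface. World frame = base frame: x ahead of the robot, y to its left, z up, the work surface at z = 0. Lengths are in mm, angles in rad, forces in N, time in s.
With the tool pointing down it reaches from about 400 to 925 mm from the base axis. Payload 4.1 kg.
Tool frame: the origin (TCP) lies on the centre line of the jaws, within the pads' length; the fingertips stand env.tips_ahead ahead of it and the grasp point (between the pads) lies 11 mm behind it (env.tips_ahead is the distance from the TCP to the fingertips, in mm); x points along the fingers, z is the direction in which the jaws open and shut, and the axes are right-handed (so a half turn about x gives the same grasp; the last joint's range is limited). The gripper opens to 85 mm and grips with 20 to 120 N. Pads are 22 mm wide; open, the fingers measure 114 mm over their backs; the gripper's body (76 mm by 85 mm) begins 54 mm behind the grasp point. The pads swing forward as they close: fully open they stand 13 mm farther back than shut.
Start: joints at [-1.221, 0.398, 0.045, 1.537, -0.019, 1.207, -0.051], TCP at [282.009, 585.673, 239.347] pointing down, gripper open.
Joint ranges: [-2.82, 2.82], [-0.49, 2.23], [-1.37, 1.46], [0, 2.46], [-1.36, 4.5], [0.23, 2], [-2.94, 2.94]. Speed limits (rad/s): [2.57, 2.57, 3.14, 3.14, 3.14, 3.14, 3.14].

### API

Orientations are given as [roll, pitch, yaw] about the fixed x, y, z axes, in that order (R = Rz(yaw) Ry(pitch) Rx(roll)).
In Python, from cell import env gives the robot as it stands. Calls block until the motion is done:
- env.move_ptp(position, orientation): joint-space move of the TCP to a pose.
- env.line_to(position, rotation=None, v=150): straight line of the TCP; rotation=None keeps the orientation; v is the mean speed in mm/s.
- env.move_joints(angles): joint-space move.
- env.command_gripper(opening): finger opening in mm; the grip force is fixed at half the most; returns when the fingers have stopped.
- env.sleep(seconds).
- env.solve_ik(position, orientation): joint angles nearest the present ones, or None.
- env.camera(name): name is "side" or "top" or "wrist"; returns a dict with "color" (384x512x3 uint8, red, green, blue), "depth" (384x512 float32, mm along the optical axis (not along the pixel's ray), 0 where there is no reading), "fx", "fy", "cx", "cy" (pixels), "R" (3x3) and "t" (3): a world point X has camera coordinates R X + t. Camera axes: x right, y down, z forward; pixel columns grow to the right and rows downward; lengths in mm; the calibration is good to about 2 mm. A picture is of the moment at which its call begins.
A pose or a line that the arm cannot do raises env.MotionError and nothing moves.
- env.finish_job(): hands the job in, once; it reports no verdict.
Trained networks look in the newest picture that a camera, given by its name, has taken for a name from the list of things; names that differ only in an ending like _2 or _b are one class to them, and where a whole thing is asked for, a point or a joint stands for the part that bears it (a point fixed in the world has none). Each returns a list of dicts, best first, with "conf" (0 to 1); they miss things now and then, are a little off and sometimes report something else, mostly with a low value. They report only what shows in the picture. A call takes as long as a camera call. They do not tell look-alikes from the thing itself.
- env.trace(camera, thing): "mask" (384x512 bool, what is visible of it) and "extent" ([centre column, centre row, width, height] in pixels, round what is visible of it).
- env.landmark_of(camera, thing): "uv" ([column, row] in pixels: a listed point, or the origin of a listed thing).
Readings, each from a call of its own:
- env.read_clock(): time.
- env.read_q(): joint angles.
- env.read_joint_velocities(): joint speeds.
- env.read_effort(): joint torques, N m.
- env.read_tcp_pos(): TCP position.
- env.read_ee_rot(): TCP orientation.
- env.read_contact_force(): force on the tool from outside, world axes, zero at the start.
- env.read_moment(): the same for the moment, N m.
- env.read_grip_width(): finger opening in mm.
Only numpy, scipy, OpenCV 4.12 (cv2) and the standard library are available. Lean on these libraries where they do the work, as an engineer would, in place of code of your own. Each camera call takes 0.05 s, during which the arm holds its last target.

### The job

Gently push the tall amber long-necked bottle along the bench, low on its wide body, until it stands fully home against the back of the white reader's open bay, then press the reader's orange start button fully down and let go. Use only the fingertips or the outside of the fingers: do not pinch, lift or tip the bottle or touch its neck, and leave the jar, the star knob and the steel spacer alone.

Things in the scene. Friction and masses are not known exactly. Their poses are not given: they have to be found in the camera images.
- bottle: Loose tall amber bottle with a pale band round its body, 198 mm high, about 370 g; tips if pushed well above the middle of its wide body. The wide body is an upright cylinder 56 mm in diameter, from the bench to 70 mm up. Origin: centre of its underside, on the bench; z is its upright axis.
- neck: Upper part of the same bottle (same origin and axes): shoulder from 70 to 97 mm above the bench narrowing from 56 to 22 mm diameter, neck 22 mm in diameter up to 180 mm, black stopper 27 mm in diameter up to 198 mm. Not to be touched.
- reader: White bench instrument, fixed, with an open-fronted bay at bench level. Origin on the bench, where the bottle's axis stands when home; +x points into the bay, z up. Back wall 29 mm ahead (+x) of the origin. Two grey cheeks 40 mm high, 12 mm thick, 74 mm apart inside, from x = -15 (mouth) to +29 mm. Console behind the back wall: x 29 to 169 mm, 130 mm wide, 75 mm high.
- bay (a point): The reader's origin again: point on the bench where the middle of the bottle's underside is when fully home; axes as the reader's.
- start_top (a point): Centre of the top of the round orange start button (32 mm diameter) on the black housing on top of the console, 120 mm behind the bay point along the reader's +x. It is pressed straight down.
- start (a joint): Travel of the start button in m: 0 up, 0.006 fully down; a spring returns it; fully down takes 4 N.
- jar: Loose bystander: small jar with blue lid, 44 mm diameter, 55 mm high; origin at centre of underside.
- star_knob: Loose bystander: black six-lobed knob with orange centre lying flat, 44 mm across, 25 mm high; origin at centre of underside.
- spacer: Loose bystander: short steel tube standing on end, 48 mm outer diameter, 30 mm high; origin at centre of underside.
Things that resemble listed ones, but are neither listed nor needed, are in the scene too. Of the things that look like the reader, the middle-sized one is meant. There is more than one size of the bottle; the job needs the larger.

How it is judged:
By the outcome, as a careful person would: the job done as asked, in the order asked, and still so for the second after the job is handed in, with the robot touching nothing.
It also fails if it takes over 67 s, if anything falls off the work surface, if the arm or the gripper's body presses on something with over 40 N, if the wrist force passes 120 N, or if a joint passes its speed limit or range.

## Working session

There is one attempt and no reset: what is moved stays moved. The work goes in short steps, each a Python script; the robot and the scene stay as the last script left them, time stands still between calls to the robot, and variables do not carry over. Pictures are saved under pics/ and viewed, and the job is handed in when it is done.

```bash
mkdir -p pics
python3 - <<'E'
from cell import env
import cv2,pickle
for n in ("side","top"):
    c=env.camera(n); cv2.imwrite(f"pics/{n}0.png",c["color"][:,:,::-1]); pickle.dump(c,open(f"{n}0.pkl","wb"))
    for th in ("bottle","reader","jar","star_knob","spacer"):
        print(n,th,[( [round(float(v)) for v in d["extent"]],round(d["conf"],2)) for d in env.trace(n,th)])
    for th in ("bottle","bay","start_top"):
        print(n,th,[( [round(float(v)) for v in d["uv"]],round(d["conf"],2)) for d in env.landmark_of(n,th)])
print(env.tips_ahead,env.read_clock(),env.read_ee_rot())
E
```

```text
side bottle [([321, 230, 37, 91], 0.88), ([280, 252, 20, 67], 0.57)]
side reader [([133, 164, 79, 80], 0.81), ([235, 162, 63, 56], 0.58)]
side jar [([413, 263, 23, 37], 0.9)]
side star_knob [([386, 233, 23, 14], 0.6)]
side spacer [([347, 200, 22, 20], 0.69)]
side bottle [([317, 266], 0.97), ([276, 277], 0.76), ([227, 132], 0.64)]
side bay [([212, 241], 0.84), ([141, 194], 0.77), ([249, 180], 0.6)]
side start_top [([225, 134], 0.5), ([204, 190], 0.5), ([128, 124], 0.42)]
top bottle [([331, 173, 31, 35], 0.79), ([325, 209, 21, 13], 0.57), ([170, 194, 79, 59], 0.25)]
top reader [([135, 298, 111, 78], 0.91), ([169, 195, 79, 58], 0.81), ([251, 242, 58, 39], 0.66)]
top jar [([351, 122, 20, 22], 0.72)]
top star_knob [([315, 118, 14, 16], 0.64)]
top spacer [([271, 123, 23, 21], 0.63), ([352, 121, 22, 20], 0.25)]
top bottle [([328, 180], 0.96), ([322, 211], 0.72)]
top bay [([199, 191], 0.63), ([273, 244], 0.62)]
top start_top [([101, 296], 0.74), ([149, 187], 0.62), ([240, 238], 0.38)]
8.0 0.9 [-0.16221716  1.57064645  0.95989983]
```

View pics/side0.png

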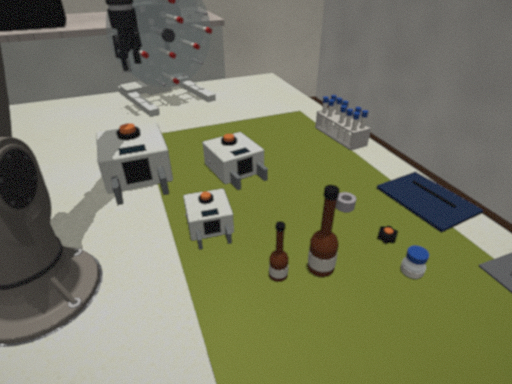

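View pics/top0.png

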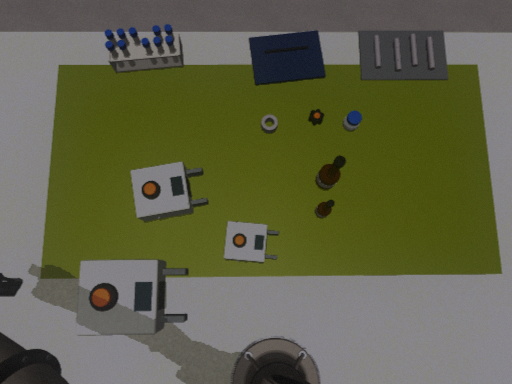

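The middle-sized reader is the one at (162,190) in the top view, with its button at (150,189). Its bay opens to the right. The large bottle stands at (328,180), and the path between the two is clear. Next I'll measure them in world coordinates.

```bash
cat > h.py <<'E'
import numpy as np,pickle
def cloud(c):
    d=c["depth"].astype(float); v,u=np.mgrid[:384,:512]
    P=np.stack([(u-c["cx"])/c["fx"]*d,(v-c["cy"])/c["fy"]*d,d],-1)
    W=(P-np.array(c["t"]))@np.array(c["R"]); W[d==0]=np.nan
    return W
def onplane(c,u,v,z):
    R=np.array(c["R"]);t=np.array(c["t"]);o=-R.T@t
    r=R.T@np.array([(u-c["cx"])/c["fx"],(v-c["cy"])/c["fy"],1]); return o+r*(z-o[2])/r[2]
E
python3 - <<'E'
from h import *; import cv2
t=pickle.load(open("top0.pkl","rb")); s=pickle.load(open("side0.pkl","rb"))
Wt=cloud(t);Ws=cloud(s)
print("cam",-np.array(t["R"]).T@t["t"],t["fx"],-np.array(s["R"]).T@s["t"])
print("bottle",onplane(t,328,180,0),onplane(s,317,266,0))
print("bay",onplane(t,199,191,0),onplane(s,249,180,0), "btn",onplane(t,149.5,189,95),onplane(s,229,138,95))
for n,(u,v,z) in dict(jar=(352,122,50),knob=(316,117,20),spacer=(270,123,30),small=(322,211,0)).items(): print(n,onplane(t,u,v,z).round())
ys=Wt[...,1];xs=Wt[...,0];zs=Wt[...,2]
for nm,W in (("top",Wt),("side",Ws)):
  x,y,z=W[...,0],W[...,1],W[...,2]
  c0=onplane(t,162,190,75)
  near=np.hypot(x-c0[0],y-c0[1])<150
  col=(t if nm=="top" else s)["color"].astype(int)
  m=near&(z>68)&(z<82)
  p=np.float32(np.stack([x[m],y[m]],-1)); print(nm,"console",m.sum(),cv2.minAreaRect(p), np.median(z[m]))
  m=near&(z>30)&(z<46); p=np.float32(np.stack([x[m],y[m]],-1)); print("low",m.sum()); print(p[::max(1,len(p)//25)].round().tolist())
  o=near&(col[...,0]>150)&(col[...,2]<80)&(col[...,1]<120)&(z>70); print("orange",o.sum(),np.nanmedian(W[o],0),np.nanmean(W[o],0))
  b0=onplane(t,328,180,0); nb=np.hypot(x-b0[0],y-b0[1])<45
  m=nb&(z>15)&(z<68); p=np.stack([x[m],y[m]],-1)
  from scipy.optimize import least_squares
  r=least_squares(lambda q:np.hypot(*(p-q).T)-28,b0[:2],loss="soft_l1"); print("cyl",m.sum(),r.x,np.std(r.fun),p.min(0),p.max(0))
  m=nb&(z>185); print("stopper",m.sum(),W[m].mean(0))
E
```

```text
cam [ 277.4844912    61.4916878  1120.90886606] 407.00392359092035 [ 231.75383281 -571.35186297  540.01891137]
bottle [ 535.82508908 -160.85077513    0.        ] [ 530.91144972 -146.68194116    0.        ]
bay [506.53907057 203.33036144   0.        ] [515.55218765 213.85095619   0.        ] btn [493.23261755 317.85414217  95.        ] [490.33168639 304.55869902  95.        ]
jar [ 690. -225.   50.]
knob [ 717. -130.   20.]
spacer [695.   3.  30.]
small [ 447. -140.    0.]
top console 2341 ((497.5401611328125, 295.9085388183594), (130.54637145996094, 140.63267517089844), 9.737558364868164) 75.19100013564976
low 252
[[568.0, 237.0], [559.0, 215.0], [557.0, 235.0], [556.0, 207.0], [555.0, 227.0], [553.0, 199.0], [551.0, 218.0], [549.0, 234.0], [551.0, 208.0], [526.0, 228.0], [487.0, 222.0], [477.0, 198.0], [474.0, 214.0], [474.0, 187.0], [471.0, 206.0], [471.0, 179.0], [468.0, 198.0], [465.0, 216.0], [466.0, 190.0], [460.0, 219.0], [441.0, 243.0], [436.0, 279.0], [434.0, 285.0], [428.0, 316.0], [426.0, 330.0], [424.0, 342.0]]
orange 0 [nan nan nan] [nan nan nan]
cyl 106 [ 536.95615888 -
[... 339 characters left out ...]
], [426.0, 304.0], [430.0, 300.0], [432.0, 294.0], [549.0, 228.0], [532.0, 230.0], [439.0, 254.0], [549.0, 220.0], [510.0, 229.0], [558.0, 206.0], [506.0, 227.0], [560.0, 202.0], [490.0, 224.0], [557.0, 195.0], [484.0, 223.0], [561.0, 191.0], [475.0, 222.0], [440.0, 243.0], [478.0, 224.0], [457.0, 219.0], [457.0, 222.0], [461.0, 217.0], [473.0, 190.0], [474.0, 178.0], [471.0, 178.0]]
orange 36 [491.07098068 315.83653112  96.78892176] [491.17409027 315.49250497  96.6977231 ]
cyl 548 [ 536.34764129 -151.32248029] 0.7205721091240586 [ 507.54644858 -180.59796824] [ 558.19857874 -134.85066738]
stopper 189 [ 533.18714678 -156.07231498  194.52676142]
  return np.nanmean(a, axis, out=out, keepdims=keepdims)
<stdin>:17: RuntimeWarning: Mean of empty slice
```

```bash
cat >> h.py <<'E'
from scipy.spatial.transform import Rotation as Ro
TH=np.radians(10.1)
d=np.array([-np.sin(TH),np.cos(TH),0]); n=np.array([np.cos(TH),np.sin(TH),0]); up=np.array([0,0,1.])
C=np.array([497.1,295.1,0]); BAY=C-99*d; BTN=BAY+120*d; B0=np.array([536.6,-152,0])
def rot(e,s=1):
    X=np.cos(e)*d-np.sin(e)*up; Z=s*n; Y=np.cross(Z,X); return Ro.from_matrix(np.stack([X,Y,Z],1)).as_euler("xyz"),X
def tcp(b,e,h,back,tips):
    # leading tip edge at height h, 'back' mm behind bottle axis along d
    X=rot(e)[1]; L=np.sin(e)*d+np.cos(e)*up  # toward front/up, perpendicular to X
    p=b-back*d+h*up           # leading edge point
    return p-11*L-tips*X
E
python3 - <<'E'
from h import *; from cell import env
print(BAY,BTN, (B0-BAY)@d,(B0-BAY)@n)
for s in (1,-1):
  for deg in (35,45,55,65):
    e=np.radians(deg);r,_=rot(e,s)
    o=[]
    for b,bk,h in ((B0,80,120),(B0,80,25),(B0,28,25),(BAY-70*d,25,25),(BAY,25,25)):
      q=env.solve_ik(tcp(b,e,h,bk,8).tolist(),r.tolist()); o.append(None if q is None else np.round(q,2).tolist())
    print(s,deg,o)
E
```

```text
[514.46130588 197.63418518   0.        ] [493.41729875 315.77456678   0.        ] -348.09835744720414 -39.51858762673723
1 35 [[0.29, 1.0, 0.65, 1.34, -0.94, 1.93, 1.26], [0.23, 1.17, 0.76, 1.35, -1.06, 1.92, 1.39], [0.17, 1.11, 0.73, 1.47, -1.05, 1.85, 1.39], [-0.09, 0.85, 0.42, 1.85, -1.15, 1.43, 1.22], [-0.15, 0.8, 0.33, 1.92, -1.19, 1.33, 1.18]]
1 45 [[0.12, 0.99, 0.89, 1.42, -0.99, 1.88, 1.34], [0.16, 1.09, 0.81, 1.44, -1.02, 1.76, 1.39], [0.1, 1.02, 0.75, 1.55, -1.0, 1.68, 1.37], [-0.18, 0.76, 0.46, 1.89, -1.09, 1.29, 1.14], [-0.21, 0.7, 0.33, 1.95, -1.11, 1.16, 1.07]]
1 55 [[0.03, 0.92, 0.94, 1.5, -0.95, 1.73, 1.33], [0.08, 1.0, 0.82, 1.53, -0.97, 1.58, 1.37], [0.02, 0.93, 0.77, 1.64, -0.95, 1.51, 1.34], [-0.25, 0.66, 0.44, 1.93, -0.98, 1.11, 1.01], [-0.29, 0.62, 0.33, 1.98, -1.0, 1.0, 0.92]]
1 65 [[-0.1, 0.87, 1.03, 1.58, -0.91, 1.58, 1.31], [-0.01, 0.91, 0.84, 1.63, -0.92, 1.4, 1.33], [-0.08, 0.85, 0.81, 1.72, -0.91, 1.33, 1.29], [-0.33, 0.59, 0.43, 1.96, -0.84, 0.95, 0.84], [-0.39, 0.55, 0.34, 1.99, -0.85, 0.87, 0.72]]
-1 35 [[0.29, 1.0, 0.65, 1.34, -0.94, 1.93, -1.88], [0.
[... 193 characters left out ...]
, 1.09, 1.06, 1.42, -1.09, 1.98, -1.73], [0.06, 1.23, 1.06, 1.44, -1.19, 1.92, -1.65], [-0.03, 1.2, 1.06, 1.55, -1.2, 1.88, -1.64], [-0.44, 0.93, 0.85, 1.9, -1.29, 1.55, -1.87], [-0.44, 0.8, 0.65, 1.96, -1.26, 1.35, -1.97]]
-1 55 [[-0.08, 1.12, 1.26, 1.5, -1.15, 1.93, -1.68], [-0.08, 1.28, 1.26, 1.54, -1.28, 1.89, -1.6], [-0.18, 1.26, 1.26, 1.64, -1.28, 1.86, -1.6], [-0.64, 0.97, 1.06, 1.94, -1.32, 1.52, -1.91], [-0.66, 0.8, 0.85, 1.98, -1.26, 1.3, -2.04]]
-1 65 [[-0.17, 1.03, 1.26, 1.58, -1.08, 1.73, -1.72], [-0.17, 1.2, 1.26, 1.63, -1.22, 1.69, -1.62], [-0.27, 1.17, 1.26, 1.72, -1.23, 1.66, -1.64], [-0.82, 1.07, 1.26, 1.97, -1.36, 1.53, -1.94], [-0.88, 0.86, 1.06, 2.0, -1.26, 1.28, -2.11]]
```

Run:
```python
from h import *; from cell import env
c=env.camera("wrist"); R=Ro.from_euler("xyz",env.read_ee_rot()).as_matrix()
cp=-np.array(c["R"]).T@c["t"]; print("wristcam in tool",R.T@(cp-np.array(env.read_tcp_pos())), R.T@np.array(c["R"])[2])
e=np.radians(45);r,_=rot(e)
D=Ro.from_matrix(np.stack([-up,np.cross(n,-up),n],1)).as_euler("xyz")
print(env.solve_ik([450,200,400],D.tolist()))
for z in (400,330,250): print(z,env.solve_ik(tcp(B0,e,z,110,8).tolist(),r.tolist()))
print(env.solve_ik(tcp(B0,e,28,70,8).tolist(),r.tolist()))
```

```text
wristcam in tool [-1.34831198e+02  7.82585242e+01 -1.22796174e-01] [ 9.50711406e-01 -3.10077117e-01 -6.70591454e-05]
[-0.92152013  0.02456926  0.42854097  1.65269898 -0.01026449  1.46655081
 -0.31574686]
400 [ 0.83044075  0.64289887 -0.35752559  1.03858937 -0.4190822   1.98103995
  0.58824412]
330 [ 0.50711895  0.66461219  0.24685614  1.15916422 -0.64011799  1.96106818
  0.87557849]
250 [ 0.28851787  0.79420235  0.65134024  1.25829867 -0.81275161  1.95295443
  1.1112387 ]
[ 0.14309641  1.07571494  0.80279626  1.46035943 -1.02028909  1.75354778
  1.38767817]<sys>:0: UserWarning: Gimbal lock detected. Setting third angle to zero since it is not possible to uniquely determine all angles.
```

Run:
```python
from h import *; from cell import env
import cv2
e=np.radians(45);r,_=rot(e)
env.command_gripper(28)
print(env.tips_ahead,env.read_grip_width())
D=Ro.from_matrix(np.stack([-up,np.cross(n,-up),n],1)).as_euler("xyz")
env.move_ptp([450,200,400],D.tolist())
env.move_ptp(tcp(B0,e,330,110,8).tolist(),r.tolist())
env.line_to(tcp(B0,e,200,110,8).tolist(),v=200)
print(env.read_clock(),env.read_tcp_pos(),env.read_contact_force())
for k in ("side","wrist"):
  c=env.camera(k); cv2.imwrite(f"pics/{k}1.png",c["color"][:,:,::-1])
```

```text
8.0 28.17521261233208
5.8 [ 558.94258046 -273.51199951  199.33627653] [0.36833076 0.26080181 0.73049445]<sys>:0: UserWarning: Gimbal lock detected. Setting third angle to zero since it is not possible to uniquely determine all angles.
```

```bash
cd pics; python3 -c "
import cv2,numpy as np
cv2.imwrite('b1.png',cv2.resize(np.hstack([cv2.imread('side1.png'),cv2.imread('wrist1.png')]),(800,300)))"
```

```text
(no output)
```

View pics/b1.png

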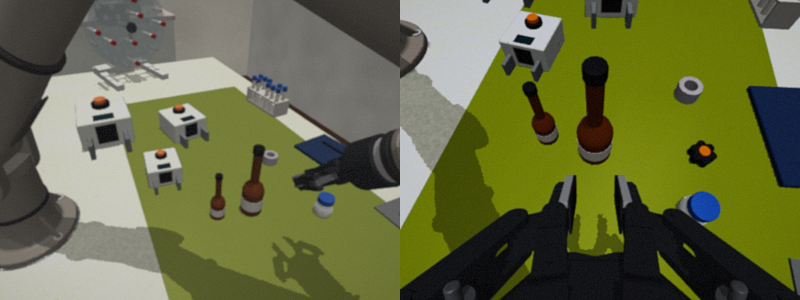

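Run:
```python
from h import *; from cell import env
import cv2
e=np.radians(45)
env.line_to(tcp(B0,e,28,70,8).tolist(),v=120)
f0=np.array(env.read_contact_force())
env.line_to(tcp(B0,e,28,30,8).tolist(),v=40)
print(f0,np.array(env.read_contact_force())-f0)
env.line_to(tcp(B0,e,28,14,8).tolist(),v=20)
print(np.array(env.read_contact_force())-f0,env.read_clock(),env.read_tcp_pos())
ims=[]
for k in ("side","wrist"):
  c=env.camera(k); ims.append(c["color"][:,:,::-1])
ims[0]=cv2.resize(ims[0][130:322,220:476],(512,384))
cv2.imwrite('pics/b2.png',cv2.resize(np.hstack(ims),(800,300)))
```

```text
[-0.5892135   0.16050161  0.2261978 ] [ 0.37599486 -0.2478373   0.56875349]
[-0.02564355 -1.36401011 -0.32682183] 9.625 [ 541.42883891 -178.98697687   25.8587755 ]
```

View pics/b2.png

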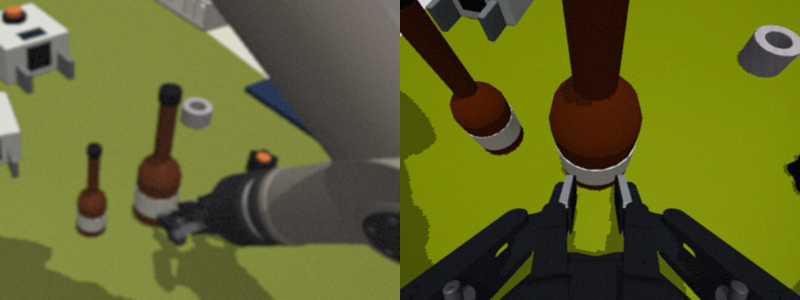

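Run:
```python
from h import *; from cell import env
import cv2
e=np.radians(45)
env.line_to(tcp(B0+(BAY-75*d-B0)*0.5,e,28,24,8).tolist(),v=50)
print(env.read_contact_force())
env.line_to(tcp(BAY-75*d,e,28,24,8).tolist(),v=50)
print(env.read_contact_force(),env.read_clock(),env.read_tcp_pos(), tcp(BAY-75*d,e,28,24,8))
ims=[]
for k in ("side","top","wrist"):
  c=env.camera(k); ims.append(c["color"][:,:,::-1]); pickle.dump(c,open(f"{k}3.pkl","wb"))
ims[0]=cv2.resize(ims[0][100:292,120:376],(512,384)); ims[1]=cv2.resize(ims[1][100:292,100:356],(512,384))
cv2.imwrite('pics/b3.png',cv2.resize(np.hstack(ims),(800,200)))
for k in ("side","top"):
  c=pickle.load(open(f"{k}3.pkl","rb")); W=cloud(c); z=W[...,2]; g=BAY-75*d
  x,y=W[...,0],W[...,1]; near=np.hypot(x-g[0],y-g[1])<60
  m=near&(z>188)&(z<205); print(k,"stopper",m.sum(),W[m].mean(0),"expected",g)
```

```text
[ 0.78431758 -1.84689855 -1.09790258]
[ 0.91684538 -1.07267923 -0.57691233] 15.3417 [534.20642109  86.81231295  25.86083577] [534.17866879  86.94154175  25.87867966]
side stopper 83 [525.81591    115.63568431 195.40645746] expected [527.61381034 123.79644668   0.        ]
top stopper 106 [527.00640637 118.6830789  197.91387965] expected [527.61381034 123.79644668   0.        ]
```

View pics/b3.png

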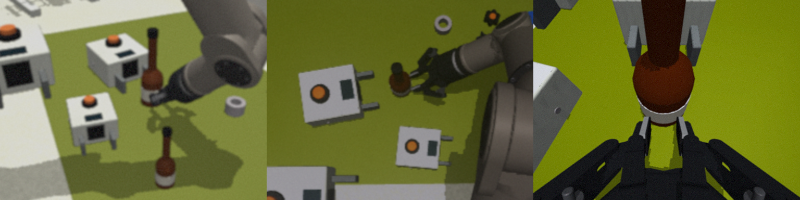

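Run:
```python
from h import *; from cell import env
import cv2
e=np.radians(45)
env.line_to(tcp(BAY-6*d,e,28,24,8).tolist(),v=35)
f0=np.array(env.read_contact_force()); print(f0@d,f0)
for k in np.arange(-5,16,1.):
  env.line_to(tcp(BAY+k*d,e,28,24,8).tolist(),v=15)
  f=np.mean([env.read_contact_force() for _ in range(3)],0); print(k,round(float(f@d),2),round(float(f[2]),2))
  if f@d<-6: break
ims=[]
for k in ("side","top","wrist"):
  c=env.camera(k); ims.append(c["color"][:,:,::-1]); pickle.dump(c,open(f"{k}4.pkl","wb"))
  if k!="wrist":
    W=cloud(c); z=W[...,2]; m=(np.hypot(W[...,0]-BAY[0],W[...,1]-BAY[1])<40)&(z>188)&(z<205); p=W[m].mean(0); print(k,"stopper",m.sum(),p,(p-BAY)@d,(p-BAY)@n)
print(env.read_clock())
ims[0]=cv2.resize(ims[0][80:272,120:376],(512,384)); ims[1]=cv2.resize(ims[1][100:292,100:356],(512,384))
cv2.imwrite('pics/b4.png',cv2.resize(np.hstack(ims),(800,200)))
```

```text
-1.9343267376945996 [ 0.49292357 -1.87697143 -0.14571572]
-5.0 -1.53 -0.74
-4.0 -1.16 -1.05
-3.0 -1.63 -1.08
-2.0 -1.11 -0.6
-1.0 -1.13 -1.3
0.0 -1.01 -0.27
1.0 -1.72 0.97
2.0 -0.76 -0.36
3.0 -1.51 -1.05
4.0 -1.21 -0.82
5.0 -0.83 -1.23
6.0 -1.56 0.97
7.0 -2.45 0.99
8.0 -4.75 1.25
9.0 -7.01 1.77
side stopper 65 [510.94593886 194.81299163 195.30640505] -2.1609956208494028 -3.955633490316069
top stopper 110 [512.98214675 199.16029281 197.46133553] 1.761853102389836 -1.1886083724260847
21.5167
```

View pics/b4.png

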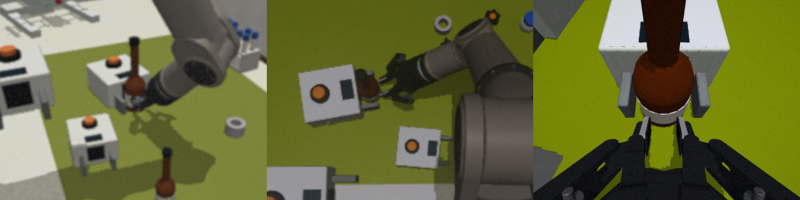

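```bash
python3 - <<'E' 2>/dev/null
from h import *; from cell import env
import cv2
e=np.radians(45); r,_=rot(e)
D=Ro.from_matrix(np.stack([-up,np.cross(n,-up),n],1)).as_euler("xyz")
env.line_to(tcp(BAY,e,28,110,8).tolist(),v=80)
env.line_to(tcp(BAY,e,300,110,8).tolist(),v=200)
env.command_gripper(0)
print(env.read_clock())
try:
  env.move_ptp((BTN+360*up).tolist(),D.tolist())
  env.line_to((BTN+180*up).tolist(),v=150)
except env.MotionError as x: print("ERR",x)
print(env.read_clock(),env.read_tcp_pos(),env.tips_ahead)
ims=[]
for k in ("side","top","wrist"):
  c=env.camera(k); ims.append(c["color"][:,:,::-1]); pickle.dump(c,open(f"{k}5.pkl","wb"))
  if k!="wrist":
    W=cloud(c); z=W[...,2]; m=(np.hypot(W[...,0]-BAY[0],W[...,1]-BAY[1])<40)&(z>188)&(z<205); p=W[m].mean(0); print(k,"stopper",m.sum(),p,(p-BAY)@d,(p-BAY)@n)
  else:
    W=cloud(c); col=c["color"].astype(int); m=(col[...,0]>140)&(col[...,2]<90)&(col[...,1]<120)&(W[...,2]>80)&(W[...,2]<110)
    print("orange",m.sum(),np.nanmedian(W[m],0),"exp",BTN)
    c2=env.landmark_of("wrist","start_top"); print([(x["uv"],x["conf"],onplane(c,*x["uv"],97)) for x in c2])
cv2.imwrite('pics/b5.png',np.hstack([cv2.resize(ims[0][60:252,120:376],(400,300)),cv2.resize(ims[2],(400,300))]))
E
```

```text
24.75
27.1417 [494.04276333 316.15343424 180.99738555] 8.0
side stopper 67 [510.87325888 194.82021851 195.27731475] -2.141135082217142 -4.025919803689178
top stopper 111 [513.03648714 198.98619112 197.28313622] 1.5809199414409605 -1.1656417308977005
orange 601 [493.95600796 321.93611579  97.32692357] exp [493.41729875 315.77456678   0.        ]
[([249.5, 185.6], 0.72, array([493.91062033, 321.63746857,  97.        ]))]
```

View pics/b5.png

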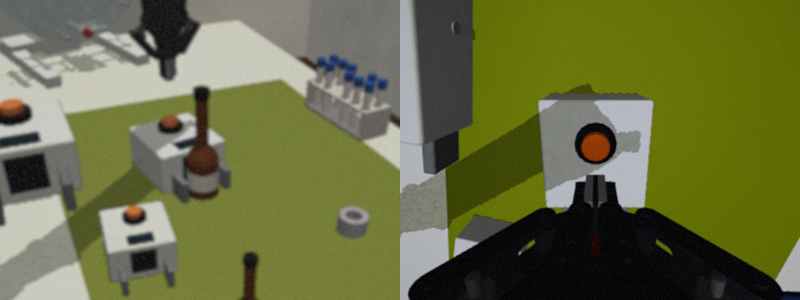

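```bash
python3 - <<'E' 2>/dev/null
from h import *; from cell import env
import cv2
P=np.array([493.5,318.3,0])
f0=np.mean([env.read_contact_force() for _ in range(4)],0)
env.line_to((P+118*up).tolist(),v=80)
z=118
while z>88:
  z-=1; env.line_to((P+z*up).tolist(),v=20)
  f=np.mean([env.read_contact_force() for _ in range(3)],0)-f0
  print(z,round(float(env.read_tcp_pos()[2]),1),f.round(1))
  if f[2]>11: break
env.sleep(0.3)
c=env.camera("side"); a=c["color"][:,:,::-1]
print(env.read_clock())
env.line_to((P+125*up).tolist(),v=60)
env.line_to((P+260*up).tolist(),v=150)
print(env.read_clock())
ims=[a]
for k in ("side","top"):
  c=env.camera(k); W=cloud(c); z=W[...,2]; m=(np.hypot(W[...,0]-BAY[0],W[...,1]-BAY[1])<40)&(z>188)&(z<205); p=W[m].mean(0); print(k,"stopper",m.sum(),p,(p-BAY)@d,(p-BAY)@n)
  if k=="side": ims.append(c["color"][:,:,::-1])
cv2.imwrite('pics/b6.png',np.hstack([cv2.resize(i[80:230,160:310],(400,400),interpolation=cv2.INTER_CUBIC) for i in ims]))
E
```

```text
117 117.4 [ 0.8 -0.4  0.4]
116 116.0 [ 0.7  0.2 -0.8]
115 114.9 [ 0.7 -0.2 -0.7]
114 113.9 [ 0.8  0.1 -0.8]
113 112.9 [ 0.2 -0.1 -0.9]
112 111.9 [ 0.1  0.4 -0.5]
111 110.9 [ 0.7  0.1 -0.6]
110 109.9 [ 0.5  0.1 -0.6]
109 108.9 [ 2.   0.2 -0.1]
108 107.9 [ 0.4 -0.8 -0.4]
107 106.9 [ 0.7 -0.  -0.6]
106 105.9 [ 1.4 -1.3 -1. ]
105 105.2 [ 0.6 -0.6  0.1]
104 104.1 [1.4 0.4 1.8]
103 103.1 [ 0.7 -0.4  1.5]
102 102.1 [1.1 0.7 1.5]
101 101.1 [1.6 0.6 3.3]
100 100.1 [0.7 0.6 3.5]
99 99.1 [ 1.4 -0.1  3.9]
98 99.0 [-1.3 -0.   8.6]
97 98.9 [-1.6 -1.3 14.1]
33.8667
35.5333
side stopper 68 [511.02999986 194.88349673 195.03746356] -2.1063246295066484 -3.860510922373548
top stopper 112 [512.89851966 199.15098838 197.34405689] 1.7673582767572014 -1.2725711923871124
```

View pics/b6.png

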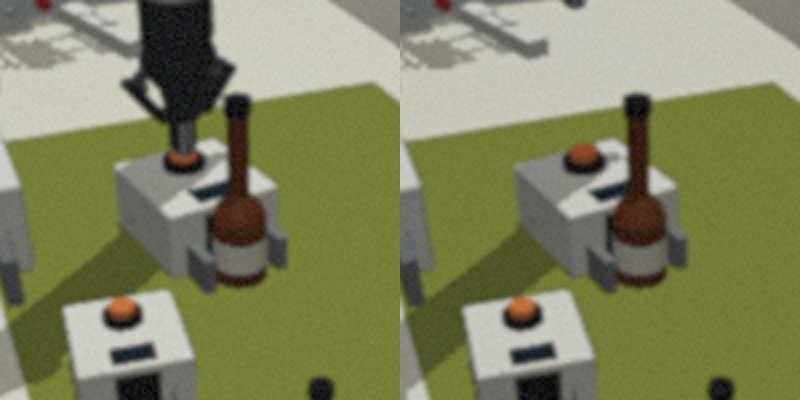

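Run:
```python
from h import *; from cell import env
from scipy.optimize import least_squares
for k in ("side","top"):
  c=env.camera(k); W=cloud(c); a=(W-BAY)@d; b=(W-BAY)@n; z=W[...,2]
  m=(np.abs(b)<26)&(a<15)&(a>-45)&(z>12)&(z<66); p=np.stack([a[m],b[m]],-1)
  r=least_squares(lambda q:np.hypot(*(p-q).T)-28,[-3,0],loss="soft_l1"); print(k,"body",m.sum(),r.x,np.std(r.fun))
  m=(np.abs(b)>50)&(np.abs(b)<62)&(a>20)&(a<36)&(z>15)&(z<65); print("front face",m.sum(),np.median(a[m]) if m.any() else None)
  m=(np.abs(b)<64)&(z>70)&(z<80)&(a>10)&(a<180); print("top a range",np.percentile(a[m],[0.5,99.5]))
```

```text
side body 274 [ 3.58508704 -0.29797325] 1.2271187571881164
front face 97 31.93621199182673
top a range [ 30.00614053 167.87544039]
top body 46 [1.87722674 0.19782028] 0.36891147440463923
front face 14 30.202454848497883
top a range [ 15.95340687 128.13006976]
```

```bash
python3 -c "
from cell import env
print(env.read_contact_force(),env.read_clock()); env.finish_job()"
```

```text
[-0.01041199  0.54067179  0.02127962] 35.7333
the job is handed in; nothing more can be done
```

The large amber bottle is fully home in the middle-sized reader's bay, and the start button was pressed fully down and released. I handed the job in at about 35.7 s.

- **Push:** I pushed low on the wide body with both fingertips of a gripper tilted 45°, about 28 mm up. Push force stayed at 1–2 N until the bottle met the back wall, then I stopped at 7 N.
- **Bottle position:** In the last camera check the bottle's axis was 28.3 mm (top and side views) from the console front, against 28 mm for full contact. It was under 1 mm off the bay's centre line and upright. It did not move while I pressed the button.
- **Button:** It went down 6 mm, taking about 4 N, then the force jumped to 14 N at the stop. The side picture shows it back up after I let go. The robot then stood clear with almost no force on the tool.
- **Disagreement:** The wrist camera put the button about 6 mm further along than the console measurement. I pressed in between, well inside the 32 mm cap.
- **Bystanders:** The planned path kept clear of the jar, star knob and spacer, and they stood apart from the arm in every picture I viewed. I did not measure their positions again at the end.

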